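# Refit a trolley jack's front wheel and its retaining clip

## Robot

A 6-joint arm with a two-finger parallel gripper is mounted at the origin on the work surface. World frame = base frame: x ahead of the robot, y to its left, z up, the work surface at z = 0. Lengths are in m, angles in rad, forces in N, time in s.
With the tool pointing down it reaches from about 0.325 to 0.775 m from the base axis. Payload 5.5 kg.
Tool frame: the origin (TCP) lies at the very end of the fingers, on their centre line; the grasp point (between the pads) lies 19 mm behind it; y points along the fingers, z is the direction in which the jaws open and shut, and the axes are right-handed (so a half turn about y gives the same grasp; the last joint's range is limited). The gripper opens to 85 mm and grips with 20 to 120 N. Pads are 22 mm wide; open, the fingers measure 114 mm over their backs; the gripper's body (76 mm by 85 mm) begins 54 mm behind the grasp point. The pads swing forward as they close: fully open they stand 13 mm farther back than shut.
Start: joints at [1.088, 0.091, 1.231, -0, 1.82, -0.057], TCP at [0.248, 0.546, 0.231] pointing down, gripper open.
Joint ranges: [-2.87, 2.87], [-0.86, 2.18], [0.17, 2.46], [-1.51, 4.65], [0.06, 2.69], [-2.65, 2.65]. Speed limits (rad/s): [2.57, 2.57, 3.01, 3.14, 3.14, 3.14].

## Interface

Orientations are given as a rotation vector (axis times angle).
In Python, from plant import ctrl gives the robot as it stands.
- The arm moves only by the tool drive_tool, never from a script. Its arguments are lists of equal length, an entry for each row: "gripper": the closure in counts, from 0 (fully open) to 255 (shut); "dp": the shift along the tool's x, y, z in m, a list of three; "delta_rot": the turn, a rotation vector about the tool's x, y, z in degrees, a list of three. A call has 1 to 8 rows; each row is the pose to reach, as a shift and turn from the pose commanded when the call began, along the tool's axes at that moment; what a row does not reach only later rows make up. A row lasts 1/12 s, in which the tool goes at most 41.7 mm and 7.16 degrees, less where a joint would pass 70% of its speed; a pose out of reach is approached as far as the arm can. A call with a gripper value outside its range is refused whole. The fingers move at their own pace and stop on an object; "force" is the grip in N (left out, the last holds). Time passes only in rows, so rows that repeat a pose let the fingers close. It gives the time, the measured TCP pose, the force and the opening at its end, in the units of the state.
- ctrl.state(): the state, without advancing time (a new reading comes with each control period).
- ctrl.camera(name): name is "scene" or "top" or "wrist"; returns a dict with "color" (400x640x3 uint8, blue, green, red), "depth" (400x640 float32, m along the optical axis (not along the pixel's ray), 0 where there is no reading), "fx", "fy", "cx", "cy" (pixels), "pose" (4x4, takes a point from camera to world coordinates); the wrist camera has in their place "hand_eye" (4x4, takes a point from camera to tool coordinates, whose origin is the TCP and whose axes are the tool frame's). Camera axes: x right, y up, looking along -z (the intrinsics and any distortion apply to the point x, -y, -z); pixel columns grow to the right and rows downward; lengths in m; the calibration is good to about 2 mm. A picture is of the moment at which its call begins: read the wrist's pose just before it.
- ctrl.sign_off(): hands the job in, once; it reports no verdict.
The state is a dict: "time_s": time; "joints": joint angles; "dq": joint speeds; "tau": joint torques, N m; "position": TCP position; "eef_rot": TCP orientation; "contact_force": force on the tool from outside, world axes, zero at the start; "torque": the same for the moment, N m; "gripper_width": opening from 0.0 (shut) to 1.0 (fully open).
Only numpy, scipy, OpenCV 4.12 (cv2) and the standard library are available. Lean on these libraries where they do the work, as an engineer would, in place of code of your own. Each camera call takes 0.05 s, during which the arm holds its last target. There are 200 camera calls.

## Task

The trolley jack lying on its side is short of one front wheel. Slide the loose steel wheel down onto the bare axle until it sits against the shoulder, then push the spring clip sideways, mouth first, into the axle groove above the hub until it is fully home, and let go. Push it home by feel, firmly but without ever forcing or jamming it, and leave the other things on the bench where they lie.

Things in the scene. Friction and masses are not known exactly. Their poses are not given: they have to be found in the camera images.
- jack: Red steel trolley jack, 480 mm long and 195 mm high as it lies on its side on the bench; too heavy to shift. Origin on the bench under its front axle; z up along the axle, x towards the jack's rear (handle socket), y towards its saddle. Apart from the bare axle stub, nothing on it is higher than 152 mm.
- axle_shoulder (a point): Centre of the upper face of the shoulder (32 mm dia) on the bare upper stub of the front axle, 146 mm above the bench: the wheel's lower face rests here. z up along the axle. A plain journal, 22 mm dia, runs up 33.8 mm from here to the groove. The red side plate lies 6 mm below.
- axle_groove (a point): On the axle's centre line at the groove's lower flank, 179.8 mm above the bench, z up. Groove 17 mm dia, 5.6 mm wide (up from here); above it an end collar 22 mm dia, 5 mm high, with a chamfered nose, its top 15.1 mm above this point. With the wheel seated, the hub's upper face lies 0.2 mm above this point.
- wheel: Plain steel wheel lying flat, 60 mm dia, rim 26 mm wide (4 to 30 mm above its origin), hub boss 37 mm dia on both sides, 34 mm long over the bosses; through bore 24 mm. About 0.4 kg. Origin at the centre of its lower face, z up along the bore. Both sides are alike.
- clip: Horseshoe clip of 4 mm spring-steel plate, lying flat, 37 x 40 mm, about 40 g. Origin at the centre of its round seat, on the underside; z up; the mouth opens to +x, the arms end at x = +10.5 mm. Seated, the origin lies on the axle line and the clip flat on the hub (it goes no farther). It fits from any side, lying flat. Back-heavy: let go before it grips the axle, it falls off.
- clip_back (a point): Middle of the clip's stiff back plate (14 mm in x, 40 mm in y, 4 mm thick), 19 mm behind the clip's origin, 2 mm over its underside; axes as the clip. A lip along the rear edge, as wide as the plate, stands 13 mm over the underside. Hold the clip by the two parallel sides of plate and lip, 40 mm apart.
- clip_throat (a point): Middle of the throat between the sprung arms (35 mm over both; do not squeeze them), 1.8 mm ahead of the clip's origin, 2 mm over its underside. The mouth tapers from 18 mm to 14 mm here. The groove meets the arms with the clip's origin about 9 mm short of the axle; from there the push needed climbs to some 8 to 16 N at 2 to 3 mm short, eases as it clicks in, and a stiff prong ends it.
- lug_nut: Bystander, leave alone. Wheel nut, 25 mm across its corners, 26 mm tall, with a conical end. Origin under its middle.
- thrust_washer: Bystander, leave alone. Flat steel washer, 44 mm outside, 26 mm hole, 4 mm thick. Origin under its middle.
- impact_socket: Bystander, leave alone. Dark deep socket, 28 mm dia, standing 50 mm tall. Origin under its middle.
- castor_wheel: Bystander, leave alone. Small black plastic castor wheel, 45 mm dia, 23 mm thick, bore 12 mm: does not fit the axle. Origin under its middle.
- grease_tin: Bystander, leave alone. Yellow tin, 76 mm dia, 55 mm tall. Origin under its middle.
- spray_can: Bystander, leave alone. Aerosol can, 60 mm dia, 190 mm tall. Origin under its middle.
- screwdriver: Bystander, leave alone. Black-handled screwdriver, 210 mm long, lying. Origin under its middle.
- ring_spanner: Bystander, leave alone. Steel spanner, 200 mm long, lying. Origin under its middle.
There are look-alikes about, which are no part of the job. Leave any green look-alike of the clip alone. What is shaped like the wheel but orange is not meant.

How it is judged:
On the way, in this order (a step that is already met when the one before it is completed fails the run):
1. the wheel is down on the axle, against the shoulder (horizontal distance between wheel and axle_shoulder below 0.003 m and z of wheel in the frame of axle_shoulder below 0.003 m and angle between the z axis of wheel and the z axis of axle_shoulder, either way round below 0.08 rad), for 0.2 s.
2. the clip is fully home in the groove (horizontal distance between clip and axle_groove below 0.0015 m and z of clip in the frame of axle_groove between -0.0015 and 0.003 m), for 0.2 s.
At the end, for the whole second after the job is handed in: The wheel sits on the axle within 3 mm of the shoulder; the clip lies flat in the groove, lip upward, its seat within 1.5 mm of the axle line and its underside no more than 1.5 mm under or 3 mm over the groove's lower flank; both at rest, bystanders where they lay (all of step 1 and all of step 2 and angle between clip's own z axis and vertical below 0.12 rad and linear speed of each of clip, wheel below 0.02 m/s); the robot touches nothing.
It fails at once if the clip is forced against the axle or jack (over 75 N, all contacts added up; a good push stays below 55) (contact force between clip and jack above 75 N).
It fails at once if the clip is pressed down on the wheel with more than 35 N (contact force between clip and wheel above 35 N).
It fails at once if a bystander is moved more than 30 mm (distance of any of lug_nut, thrust_washer, impact_socket, castor_wheel, grease_tin, spray_can, screwdriver, ring_spanner from where it was at the start of the episode above 0.03 m).
It also fails if it takes over 72 s, if anything falls off the work surface, if the arm or the gripper's body presses on something with over 40 N, if the wrist force passes 120 N, or if a joint passes its speed limit or range.

## Working session

There is one attempt and no reset: what is moved stays moved. The work goes in short steps, Python scripts to look and compute and a tool call to move; the robot and the scene stay as the last step left them, time stands still between calls to the robot, and variables do not carry over. Pictures are saved under pics/ and viewed, about 8 in all and at most 12, crops included, and the job is handed in when it is done.

Besides the shell and the picture viewer there is one more tool, called as name(argument=value, ...) on one line, values as JSON. drive_tool: Moves the arm, as the interface text tells. Its arguments: {"type":"object","properties":{"gripper":{"type":"array"},"dp":{"type":"array"},"delta_rot":{"type":"array"},"force":{"type":"number"}},"required":["gripper","dp","delta_rot"]}

```bash
mkdir -p pics
cat > h.py <<'E'
import numpy as np, cv2
from scipy.spatial.transform import Rotation as R
from plant import ctrl
def snap(name, tag):
    s=ctrl.state(); c=ctrl.camera(name)
    if 'pose' in c: T=np.array(c['pose'])
    else:
        W=np.eye(4);W[:3,:3]=R.from_rotvec(s['eef_rot']).as_matrix();W[:3,3]=s['position'];T=W@np.array(c['hand_eye'])
    np.savez('pics/'+tag+'.npz',color=c['color'],depth=c['depth'],T=T,k=[c['fx'],c['fy'],c['cx'],c['cy']])
    cv2.imwrite('pics/'+tag+'.png',c['color']); return c
def cloud(tag):
    d=np.load('pics/'+tag+'.npz');fx,fy,cx,cy=d['k'];D=d['depth'];v,u=np.mgrid[:D.shape[0],:D.shape[1]]
    P=np.stack([(u-cx)/fx*D,-(v-cy)/fy*D,-D],-1)
    return P@d['T'][:3,:3].T+d['T'][:3,3],d['color'],D
def ray(tag,u,v,z):
    d=np.load('pics/'+tag+'.npz');fx,fy,cx,cy=d['k']
    r=d['T'][:3,:3]@np.array([(u-cx)/fx,-(v-cy)/fy,-1]);o=d['T'][:3,3];return o+r*(z-o[2])/r[2]
def crop(tag,x0,y0,x1,y1,s,out):
    cv2.imwrite('pics/'+out+'.png',cv2.resize(cv2.imread('pics/'+tag+'.png')[y0:y1,x0:x1],None,fx=s,fy=s,interpolation=cv2.INTER_CUBIC))
E
python3 - <<'E'
from h import *
c=snap('top','top0');print({k:(v if np.size(v)<17 else np.shape(v)) for k,v in c.items()});snap('scene','scene0')
s=ctrl.state();print(s);print(R.from_rotvec(s['eef_rot']).as_matrix().round(3))
E
```

```text
{'color': (400, 640, 3), 'depth': (400, 640), 'fx': 445.11567108596626, 'fy': 445.11567108596626, 'cx': 314.0454519417875, 'cy': 185.69335927292562, 'pose': array([[ 0.00668828,  0.9822752 , -0.18732511,  0.39835063],
       [-0.99989301,  0.00413228, -0.01403189,  0.06337263],
       [-0.0130091 ,  0.18739892,  0.98219774,  1.09751896],
       [ 0.        ,  0.        ,  0.        ,  1.        ]])}
{'time_s': 0.1, 'joints': array([ 1.08831729e+00,  9.18000719e-02,  1.23179721e+00, -1.43252394e-05,
        1.81977213e+00, -5.67146378e-02]), 'dq': array([ 3.17158715e-04, -1.48451115e-03, -2.98331614e-03, -7.49529282e-04,
        5.76306489e-05,  4.17307776e-04]), 'tau': array([ 2.30440106e-03, -4.60216069e+01, -4.19220436e+01,  4.55254599e-05,
        1.05337132e-02, -1.53476464e-05]), 'position': array([0.24770727, 0.54620446, 0.23023612]), 'eef_rot': array([-1.54659974,  0.33438213, -0.33365515]), 'contact_force': array([-0.82128096, -0.278986  ,  0.12175232]), 'torque': array([-0.04738148, -0.0141315 , -0.0597358 ]), 'gripper_width': 0.9987882565421465}
[[ 0.911 -0.001  0.413]
 [-0.413 -0.002  0.911]
 [-0.    -1.    -0.002]]
```

View pics/top0.png

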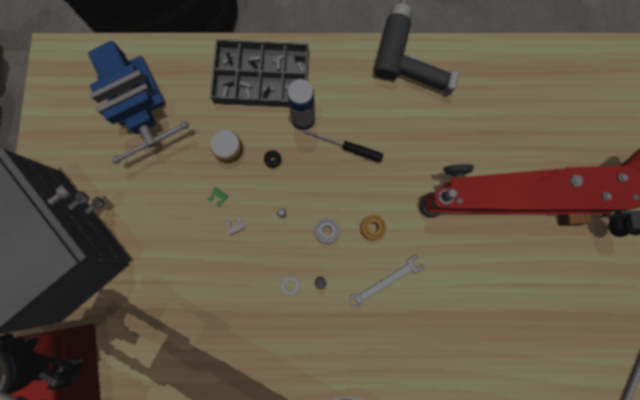

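The top view shows the steel wheel at (327,232), the orange look-alike at (373,227), the steel clip at (236,226), the green clip at (218,197) and the bare axle near (448,196). I'll measure these.

Run:
```python
from h import *
P,C,D=cloud('top0')
for n,(u,v) in dict(wheel=(327,232),clip=(236,226),green=(218,197),axle=(448,195)).items():
    q=P[v-22:v+23,u-22:u+23].reshape(-1,3); 
    for lo,hi in ((.003,.02),(.02,.045),(.13,.15),(.15,.17),(.17,.21)):
        m=(q[:,2]>lo)&(q[:,2]<hi)
        if m.sum()>3: print(n,lo,m.sum(),q[m].min(0).round(4),q[m].max(0).round(4),q[m].mean(0).round(4))
for n,a in dict(wheel=(327,232,.034),clip=(236,226,.004),axle=(448,195,.19),lug=(281,212,.02)).items(): print(n,ray('top0',*a).round(4))
I=cv2.imread('pics/top0.png')
t=[cv2.resize(I[v-25:v+25,u-33:u+33],None,fx=6,fy=6,interpolation=cv2.INTER_CUBIC) for u,v in((236,215),(327,232),(448,195))]
t.append(cv2.resize(cv2.imread('pics/scene0.png'),(396,300)));
cv2.imwrite('pics/m0.png',np.vstack([np.hstack(t[:2]),np.hstack(t[2:])]))
```

```text
wheel 0.003 101 [ 0.4381 -0.0078  0.003 ] [0.5462 0.1007 0.0199] [0.4919 0.0505 0.0052]
wheel 0.02 418 [0.4653 0.0179 0.0204] [0.5233 0.0756 0.0394] [0.4935 0.0464 0.0293]
clip 0.003 229 [0.4509 0.2151 0.003 ] [0.5601 0.3277 0.0154] [0.5058 0.2732 0.0053]
green 0.003 232 [0.5221 0.2622 0.003 ] [0.6335 0.3742 0.0168] [0.5782 0.3153 0.0051]
axle 0.003 35 [ 0.5298 -0.3112  0.003 ] [ 0.6409 -0.1982  0.0194] [ 0.587  -0.2357  0.0042]
axle 0.02 89 [ 0.5276 -0.2258  0.0223] [ 0.586  -0.1883  0.0449] [ 0.5477 -0.2003  0.04  ]
axle 0.13 581 [ 0.535  -0.2635  0.1304] [ 0.6014 -0.1856  0.1498] [ 0.5561 -0.228   0.1407]
axle 0.15 31 [ 0.5466 -0.2124  0.1509] [ 0.5663 -0.1972  0.1684] [ 0.5537 -0.2011  0.1595]
axle 0.17 120 [ 0.5465 -0.2192  0.1704] [ 0.5677 -0.1967  0.1972] [ 0.5559 -0.2059  0.1889]
wheel [0.4889 0.0469 0.034 ]
clip [0.505  0.2707 0.004 ]
axle [ 0.5531 -0.1997  0.19  ]
lug [0.5382 0.159  0.02  ]
```

View pics/m0.png

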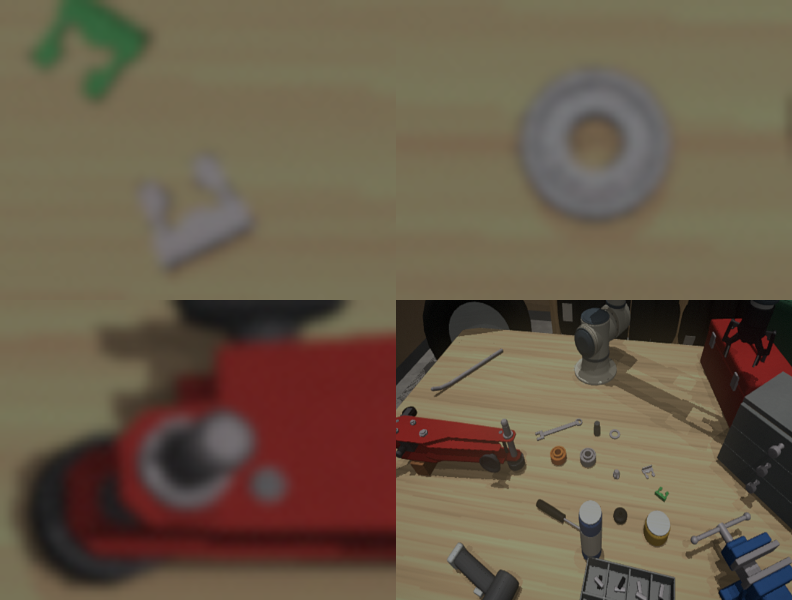

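drive_tool(gripper=[0, 0, 0, 0, 0, 0, 0, 0], dp=[[0.04, 0, -0.018], [0.075, 0, -0.034], [0.112, 0, -0.05], [0.15, 0, -0.067], [0.187, 0, -0.083], [0.225, 0, -0.1], [0.262, 0, -0.117], [0.3, 0, -0.133]], delta_rot=[[0, 0, 0], [0, 0, 0], [0, 0, 0], [0, 0, 0], [0, 0, 0], [0, 0, 0], [0, 0, 0], [0, 0, 0]])

```text
time_s: 0.77
position: [0.4668, 0.2996, 0.2309]
eef_rot: [-1.545, 0.334, -0.333]
contact_force: [-0.4, 0.2, -0.9]
gripper_width: 1.005
```

drive_tool(gripper=[0, 0, 0, 0], dp=[[0.04, 0, -0.018], [0.04, 0, -0.018], [0.04, 0, -0.018], [0.04, 0, -0.018]], delta_rot=[[0, 0, 0], [0, 0, 0], [0, 0, 0], [0, 0, 0]])

```text
time_s: 1.1
position: [0.4948, 0.2686, 0.2308]
eef_rot: [-1.545, 0.335, -0.334]
contact_force: [-0.8, 0.3, 0.2]
gripper_width: 1.001
```

Run:
```python
from h import *
c=snap('wrist','w1');print(np.round(c['hand_eye'],4),c['fx'],c['cx'],c['cy']);s=ctrl.state();print(s['time_s'],s['position'],s['contact_force'],np.abs(s['dq']).max())
P,C,D=cloud('w1');m=D>0;print(m.mean(),np.median(P[m][:,2]))
```

```text
[[-8.000e-04 -9.566e-01 -2.914e-01 -7.450e-02]
 [-1.500e-03  2.914e-01 -9.566e-01 -1.430e-01]
 [ 1.000e+00 -3.000e-04 -1.600e-03 -7.000e-04]
 [ 0.000e+00  0.000e+00  0.000e+00  1.000e+00]] 300.98701643749615 314.80677616878023 197.3718063760161
1.15 [0.49443702 0.26926117 0.23100581] [-0.83351614  0.65433415  0.68588919] 0.023088310351150727
0.996078125 0.0009262850055570537
```

View pics/w1.png

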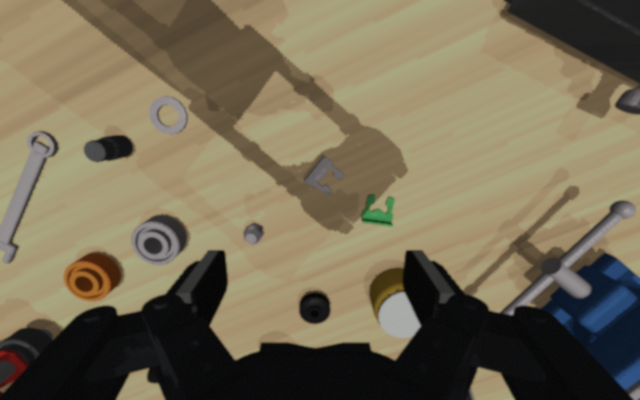

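drive_tool(gripper=[0, 0, 0, 0, 0, 0], dp=[[0, 0.04, 0], [0, 0.08, 0], [0, 0.12, 0], [0, 0.15, 0], [0, 0.15, 0], [0, 0.15, 0]], delta_rot=[[0, 0, 0], [0, 0, 0], [0, 0, 0], [0, 0, 0], [0, 0, 0], [0, 0, 0]])

```text
time_s: 1.65
position: [0.4931, 0.2694, 0.08]
eef_rot: [-1.547, 0.335, -0.33]
contact_force: [-0.7, -0.1, 0.7]
gripper_width: 1.002
```

Run:
```python
from h import *
snap('wrist','w2');s=ctrl.state();print(s['time_s'],s['position'])
crop('w2',260,150,380,250,6,'w2c')
P,C,D=cloud('w2');u,v=316,200
for r in range(170,240,10):print(P[r,280:350:10,2].round(4))
# wheel from w1
P,C,D=cloud('w1');q=P[205:275,120:195].reshape(-1,3);q=q[(q[:,2]>.026)&(q[:,2]<.04)];print(len(q),q.min(0),q.max(0),(q.min(0)+q.max(0))/2)
```

```text
1.7 [0.4947949  0.26980442 0.08279595]
[ 0.0002 -0.0001  0.0009 -0.      0.0007  0.0011  0.0012]
[ 0.0004  0.0004  0.0002 -0.0002  0.0008  0.0004  0.0011]
[ 0.0001  0.0011  0.0002  0.0012 -0.0005  0.002   0.0005]
[0.0011 0.0003 0.0003 0.0002 0.0054 0.0038 0.005 ]
[ 0.0001  0.0005 -0.      0.0001  0.0048  0.0045  0.0031]
[0.0013 0.0005 0.0002 0.0135 0.0051 0.0042 0.0006]
[ 0.0003 -0.0002  0.0137  0.0039  0.0009  0.0004 -0.0001]
1325 [0.46460964 0.01839461 0.02602008] [0.52410572 0.07782811 0.03640383] [0.49435768 0.04811136 0.03121196]
```

View pics/w2c.png

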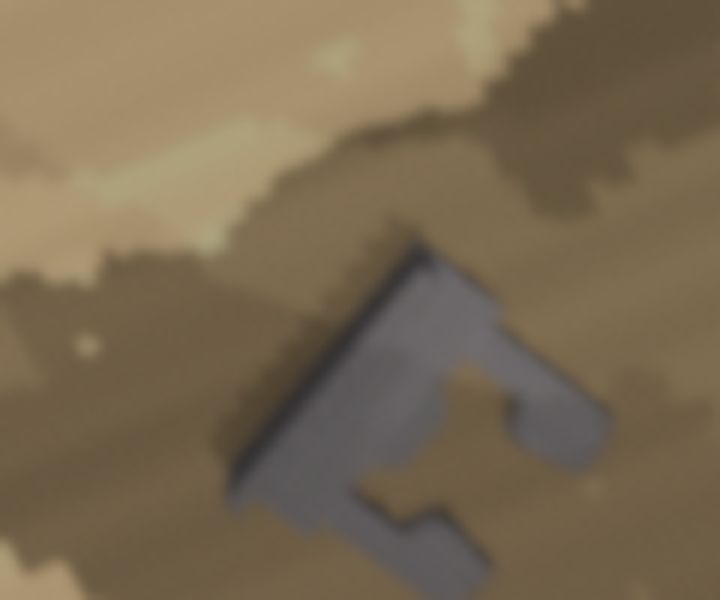

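```bash
cat >> h.py <<'E'
def clipfit(tag,box):
    P,C,D=cloud(tag);x0,y0,x1,y1=box
    hsv=cv2.cvtColor(C,cv2.COLOR_BGR2HSV);M=(P[...,2]>.0025)&(P[...,2]<.018)&(hsv[...,1]<75)
    m=np.zeros_like(M);m[y0:y1,x0:x1]=M[y0:y1,x0:x1]
    n,l,st,_=cv2.connectedComponentsWithStats(m.astype(np.uint8));i=1+np.argmax(st[1:,4])
    q=P[l==i];r=cv2.minAreaRect((q[:,:2]*1000).astype(np.float32));return len(q),r,cv2.boxPoints(r),q
E
python3 - <<'E'
from h import *
n,r,b,q=clipfit('w2',(280,180,380,260));print(n,r);print(b.round(1));h=q[q[:,2]>.009];print('lip',len(h),h.mean(0).round(4))
f=lambda x,y,z:ray('w2',260+x/6,150+y/6,z).round(4)
A,B=f(420,245,.013),f(230,490,.013);d=A-B;print(A,B,np.linalg.norm(d),'yaw y',np.degrees(np.arctan2(*d[1::-1])))
print('arm tips',f(608,410,.004),f(450,600,.004),f(490,565,.004))
E
```

```text
1504 ((509.33953857421875, 274.95013427734375), (36.78282928466797, 40.23414993286133), 27.946239471435547)
[[483.7 284.1]
 [502.5 248.6]
 [535.  265.8]
 [516.2 301.3]]
lip 254 [0.4938 0.2678 0.0128]
[0.4831 0.2854 0.013 ] [0.5027 0.2509 0.013 ] 0.03967883566840137 yaw y 119.6015973705336
arm tips [0.5159 0.2982 0.004 ] [0.5325 0.2689 0.004 ] [0.5299 0.2758 0.004 ]
```

drive_tool(gripper=[0, 0, 0, 0, 0, 0, 0, 0], dp=[[0.016, -0.006, -0.036], [0.032, -0.012, -0.07], [0.048, -0.018, -0.105], [0.064, -0.024, -0.14], [0.08, -0.03, -0.175], [0.0915, -0.034, -0.202], [0.0915, -0.034, -0.202], [0.0915, -0.034, -0.202]], delta_rot=[[0, 0, 0], [0, 0, 0], [0, 0, 0], [0, 0, 0], [0, 0, 0], [0, 0, 0], [0, 0, 0], [0, 0, 0]])

```text
time_s: 2.37
position: [0.4968, 0.046, 0.1197]
eef_rot: [-1.543, 0.33, -0.341]
contact_force: [-0.1, 0.1, -0.9]
gripper_width: 0.998
```

Run:
```python
from h import *
snap('wrist','w3');s=ctrl.state();print(s['time_s'],s['position'],R.from_rotvec(s['eef_rot']).as_matrix().round(4))
crop('w3',250,170,380,270,6,'w3c')
P,C,D=cloud('w3');q=P[150:290,240:400].reshape(-1,3)
for lo,hi in((.027,.0325),(.0325,.04)):
    k=q[(q[:,2]>lo)&(q[:,2]<hi)];(c,r)=cv2.minEnclosingCircle((k[:,:2]*1000).astype(np.float32));print(len(k),np.median(k[:,2]),c,r)
```

```text
2.4167 [0.49642423 0.04700913 0.11870976] [[ 9.103e-01  5.600e-03  4.138e-01]
 [-4.138e-01  8.000e-04  9.103e-01]
 [ 4.700e-03 -1.000e+00  3.000e-03]]
1767 0.030072436478847164 (494.2667541503906, 47.544708251953125) 30.132770538330078
981 0.0343674134589258 (492.2279968261719, 42.90680694580078) 23.19925880432129
```

View pics/w3c.png

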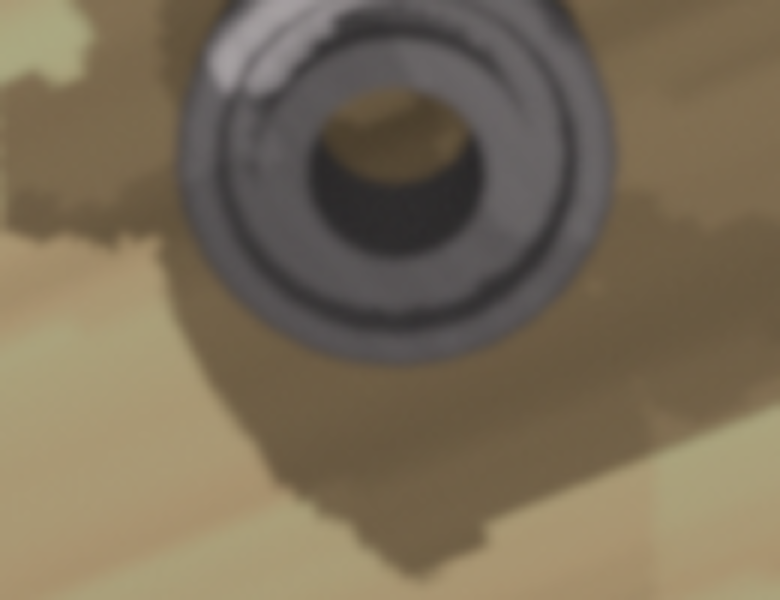

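```bash
cat >> h.py <<'E'
HE=np.array([[-8e-4,-.9566,-.2914,-.0745],[-.0015,.2914,-.9566,-.143],[1,-3e-4,-.0016,-7e-4]])
def tool(tag,u,v,dep):  # tool coords of pixel at depth
    fx,fy,cx,cy=np.load('pics/'+tag+'.npz')['k'];return HE[:,:3]@np.array([(u-cx)/fx*dep,-(v-cy)/fy*dep,-dep])+HE[:,3]
def tcloud(tag):
    d=np.load('pics/'+tag+'.npz');fx,fy,cx,cy=d['k'];D=d['depth'];v,u=np.mgrid[:D.shape[0],:D.shape[1]]
    return np.stack([(u-cx)/fx*D,-(v-cy)/fy*D,-D],-1)@HE[:,:3].T+HE[:,3]
def attool(tag,u,v,y): # tool coords of pixel at tool-y plane
    a=tool(tag,u,v,.1);b=tool(tag,u,v,.3);return a+(b-a)*(y-a[1])/(b[1]-a[1])
E
python3 - <<'E'
from h import *
T=tcloud('w3');P,C,D=cloud('w3')
q=T[150:290,240:400].reshape(-1,3);z=P[150:290,240:400,2].ravel()
hub=np.median(q[(z>.033)&(z<.036)][:,1]);rim=q[(z>.0275)&(z<.0325)];table=np.median(q[abs(z)<.003][:,1]);print('y hub,rim,table',hub,np.median(rim[:,1]),table)
print('rim',cv2.minEnclosingCircle((rim[:,[0,2]]*1000).astype(np.float32)))
print('bore',attool('w3',316.2,198.5,hub).round(4))
s=ctrl.state();print(s['position'])
E
```

```text
y hub,rim,table 0.08527732153716613 0.08953228276046334 0.11951650849640336
rim ((-3.52108097076416, 0.027255738154053688), 30.131864547729492)
bore [-0.004   0.0853  0.0008]
[0.49642423 0.04700913 0.11870976]
```

drive_tool(gripper=[0, 0, 0, 0, 0, 0, 0, 0], dp=[[0.01, -0.03, -0.015], [0.03, -0.06, -0.035], [0.05, -0.09, -0.06], [0.07, -0.115, -0.085], [0.09, -0.135, -0.115], [0.11, -0.15, -0.145], [0.135, -0.161, -0.175], [0.16, -0.161, -0.207]], delta_rot=[[0, 0, 0], [0, 0, 0], [0, 0, 0], [0, 0, 0], [0, 0, 0], [0, 0, 0], [0, 0, 0], [0, 0, 0]])

```text
time_s: 3.08
position: [0.5571, -0.2077, 0.2815]
eef_rot: [-1.546, 0.325, -0.337]
contact_force: [0.9, -0.0, 1.1]
gripper_width: 1.001
```

drive_tool(gripper=[0, 0, 0], dp=[[0, 0, 0], [0, 0, 0], [0, 0, 0]], delta_rot=[[0, 0, 0], [0, 0, 0], [0, 0, 0]])

```text
time_s: 3.33
position: [0.5559, -0.2063, 0.2767]
eef_rot: [-1.544, 0.332, -0.333]
contact_force: [0.4, -0.4, -0.6]
gripper_width: 1.002
```

Run:
```python
from h import *
snap('wrist','w4');s=ctrl.state();print(s['time_s'],s['position'],R.from_rotvec(s['eef_rot']).as_matrix().round(4))
crop('w4',250,170,380,270,6,'w4c')
T=tcloud('w4');q=T[150:270,250:380]
for lo,hi in((.06,.075),(.075,.095),(.095,.11),(.11,.13),(.13,.14),(.14,.16)):
    k=q[(q[...,1]>lo)&(q[...,1]<hi)]
    if len(k)>5: print(lo,len(k),np.median(k[:,1]),cv2.minEnclosingCircle((k[:,[0,2]]*1000).astype(np.float32)),k.min(0).round(4),k.max(0).round(4))
```

```text
3.3833 [ 0.55574072 -0.20593792  0.2768829 ] [[ 9.117e-01  7.000e-04  4.109e-01]
 [-4.109e-01  4.000e-04  9.117e-01]
 [ 5.000e-04 -1.000e+00  7.000e-04]]
0.075 578 0.0822582349518575 ((2.134326934814453, -0.15743768215179443), 11.158764839172363) [-0.0087  0.0796 -0.0106] [0.0129 0.0948 0.0103]
0.095 155 0.09957969161200059 ((0.0883040577173233, -0.4347066879272461), 10.744470596313477) [-0.0088  0.0952 -0.0112] [0.0014 0.11   0.0103]
0.11 221 0.12827619717431535 ((1.841321587562561, -0.4186607897281647), 15.729196548461914) [-0.0132  0.11   -0.0161] [0.0111 0.13   0.015 ]
0.13 3476 0.1362280061535693 ((22.386571884155273, -26.117191314697266), 56.99017333984375) [-0.0226  0.13   -0.0664] [0.0627 0.14   0.0231]
0.14 1955 0.1503387754164636 ((39.77070236206055, -27.362728118896484), 68.9497299194336) [-0.0222  0.14   -0.071 ] [0.1024 0.16   0.0173]
```

View pics/w4c.png

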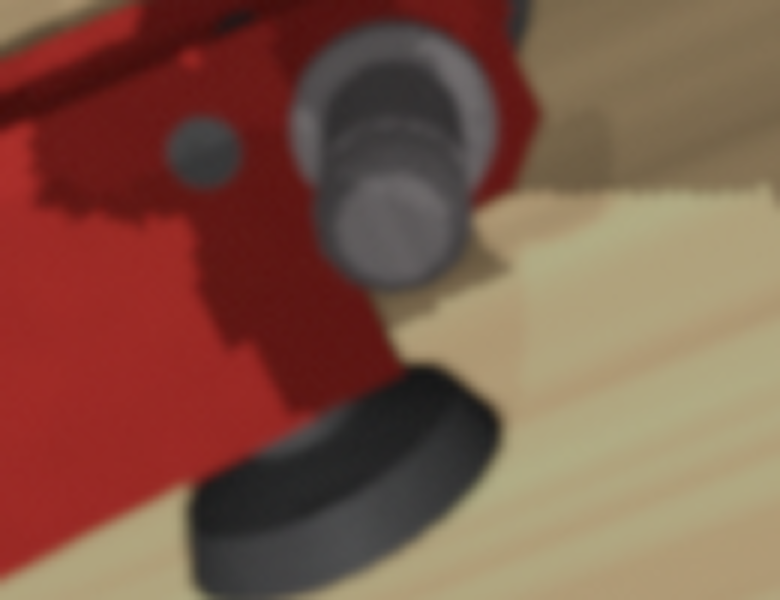

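Run:
```python
from h import *
T=tcloud('w4');q=T[150:270,250:380];k=q[(q[...,1]>.0795)&(q[...,1]<.084)];print(len(k),np.median(k,0),cv2.minEnclosingCircle((k[:,[0,2]]*1000).astype(np.float32)))
print(attool('w4',315.6,208.2,.0818).round(4), ray('w4',315.6,208.2,.1949).round(4))
print('bore',ray('w3',316.2,198.5,.034).round(4))
print('shoulder',attool('w4',250+394/6,170+128/6,.1307).round(4))
s=ctrl.state();print(s['time_s'],s['position'],s['dq'].round(4),s['joints'].round(4))
```

```text
425 [ 0.00156867  0.08177359 -0.00017446] ((2.0876951217651367, -0.4364303648471832), 10.047748565673828)
[0.0029 0.0818 0.0003] [ 0.5587 -0.2071  0.1949]
bore [0.4942 0.0484 0.034 ]
shoulder [0.0029 0.1307 0.0006]
3.3833 [ 0.55574072 -0.20593792  0.2768829 ] [ 0.0056 -0.0157  0.0106 -0.003  -0.0021 -0.0041] [-4.1270e-01  8.5300e-02  1.1558e+00  7.0000e-04  1.9000e+00 -1.5598e+00]
```

drive_tool(gripper=[0, 0, 0, 0], dp=[[0, 0, 0], [0, 0, 0], [0, 0, 0], [0, 0, 0]], delta_rot=[[0, 0, 0], [0, 0, 0], [0, 0, 0], [0, 0, 0]])

```text
time_s: 3.72
position: [0.5552, -0.2071, 0.2767]
eef_rot: [-1.545, 0.333, -0.334]
contact_force: [0.0, 0.8, 0.5]
gripper_width: 1.001
```

Run:
```python
from h import *
snap('wrist','w4b');s=ctrl.state();print(s['time_s'],s['position'],s['dq'].round(4))
a=cv2.cvtColor(cv2.imread('pics/w4.png'),6)[160:260,260:380].astype(np.float32);b=cv2.cvtColor(cv2.imread('pics/w4b.png'),6)[160:260,260:380].astype(np.float32)
print(cv2.phaseCorrelate(a,b))
```

```text
3.7667 [ 0.55519163 -0.20729602  0.27657505] [-0.0062  0.0034  0.0004 -0.0002 -0.0016 -0.0009]
((0.7853084952372527, 0.19803767417987928), 0.9512965915997823)
```

drive_tool(gripper=[0, 0, 0, 0, 0, 0, 0, 0], dp=[[-0.025, 0, 0.032], [-0.05, 0.01, 0.065], [-0.075, 0.03, 0.097], [-0.1, 0.06, 0.13], [-0.125, 0.095, 0.16], [-0.145, 0.13, 0.188], [-0.16, 0.16, 0.208], [-0.16, 0.18, 0.208]], delta_rot=[[0, 0, 0], [0, 0, 0], [0, 0, 0], [0, 0, 0], [0, 0, 0], [0, 0, 0], [0, 0, 0], [0, 0, 0]])

```text
time_s: 4.43
position: [0.4958, 0.0484, 0.1008]
eef_rot: [-1.543, 0.33, -0.336]
contact_force: [0.9, 0.5, 0.3]
gripper_width: 0.997
```

drive_tool(gripper=[0, 0, 0, 0, 0], dp=[[0, 0, 0], [0, 0, 0], [0, 0, 0], [0, 0, 0], [0, 0, 0]], delta_rot=[[0, 0, 0], [0, 0, 0], [0, 0, 0], [0, 0, 0], [0, 0, 0]])

```text
time_s: 4.85
position: [0.4976, 0.0448, 0.1031]
eef_rot: [-1.544, 0.331, -0.339]
contact_force: [0.3, -0.2, -0.4]
gripper_width: 0.999
```

```bash
cat >> h.py <<'E'
def rimfit(tag):
    T=tcloud(tag);D=np.load('pics/'+tag+'.npz')['depth'];q=T[100:330,225:410][D[100:330,225:410]>0]
    return q
def go(x,y,z=None):
    s=ctrl.state();M=R.from_rotvec(s['eef_rot']).as_matrix();p=s['position'];print(s['time_s'],p.round(4),s['contact_force'].round(2),s['gripper_width'].round(3))
    print('dp',(M.T@(np.array([x,y,p[2] if z is None else z])-p)).round(4))
E
python3 - <<'E'
from h import *
snap('wrist','w5');go(.4943,.048,.004)
P,C,D=cloud('w5');q=tcloud('w5');S=np.s_[120:330,230:400];z=P[S][...,2];k=q[S][(z>.0275)&(z<.0325)]
print(len(k),cv2.minEnclosingCircle((k[:,[0,2]]*1000).astype(np.float32)))
k=P[S][(z>.0275)&(z<.0325)];print(cv2.minEnclosingCircle((k[:,:2]*1000).astype(np.float32)))
E
```

```text
Traceback (most recent call last):
  File "h.py", line 38, in go
    s=ctrl.state();M=R.from_rotvec(s['eef_rot']).as_matrix();p=s['position'];print(s['time_s'],p.round(4),s['contact_force'].round(2),s['gripper_width'].round(3))
                                                                                                                                      ^^^^^^^^^^^^^^^^^^^^^^^^
AttributeError: 'float' object has no attribute 'round'
```

```bash
sed -i "s/s\['gripper_width'\].round(3)/round(s['gripper_width'],3)/" h.py
python3 - <<'E'
from h import *
go(.4943,.048,.004)
P,C,D=cloud('w5');q=tcloud('w5');S=np.s_[120:330,230:400];z=P[S][...,2];k=q[S][(z>.0275)&(z<.0325)]
print(len(k),cv2.minEnclosingCircle((k[:,[0,2]]*1000).astype(np.float32)))
k=P[S][(z>.0275)&(z<.0325)];print(cv2.minEnclosingCircle((k[:,:2]*1000).astype(np.float32)))
E
```

```text
4.9 [0.4974 0.0449 0.1027] [-0.15 -0.4   0.31] 1.0
dp [-0.0044  0.0987  0.0014]
2016 ((19.61405372619629, -23.32349967956543), 63.92975997924805)
((506.1424560546875, 15.536628723144531), 63.927669525146484)
```

drive_tool(gripper=[0, 0, 0, 0, 0, 0, 0, 0], dp=[[-0.0044, 0.03, 0.0014], [-0.0044, 0.06, 0.0014], [-0.0044, 0.085, 0.0014], [-0.0044, 0.0985, 0.0014], [-0.0044, 0.0985, 0.0014], [-0.0044, 0.0985, 0.0014], [-0.0044, 0.0985, 0.0014], [-0.0044, 0.0985, 0.0014]], delta_rot=[[0, 0, 0], [0, 0, 0], [0, 0, 0], [0, 0, 0], [0, 0, 0], [0, 0, 0], [0, 0, 0], [0, 0, 0]])

```text
time_s: 5.57
position: [0.4939, 0.0488, 0.0039]
eef_rot: [-1.544, 0.331, -0.337]
contact_force: [0.2, -0.6, 0.2]
gripper_width: 1.002
```

Run:
```python
from h import *
snap('wrist','w6');go(.4943,.048,.004)
cv2.imwrite('pics/w6c.png',cv2.imread('pics/w6.png')[140:400,140:500][:,:])
crop('w6',190,140,450,340,3,'w6c')
```

```text
5.6167 [0.4938 0.0488 0.0038] [ 0.31  0.44 -0.16] 1.0
dp [ 0.0008 -0.0002 -0.0005]
```

View pics/w6c.png

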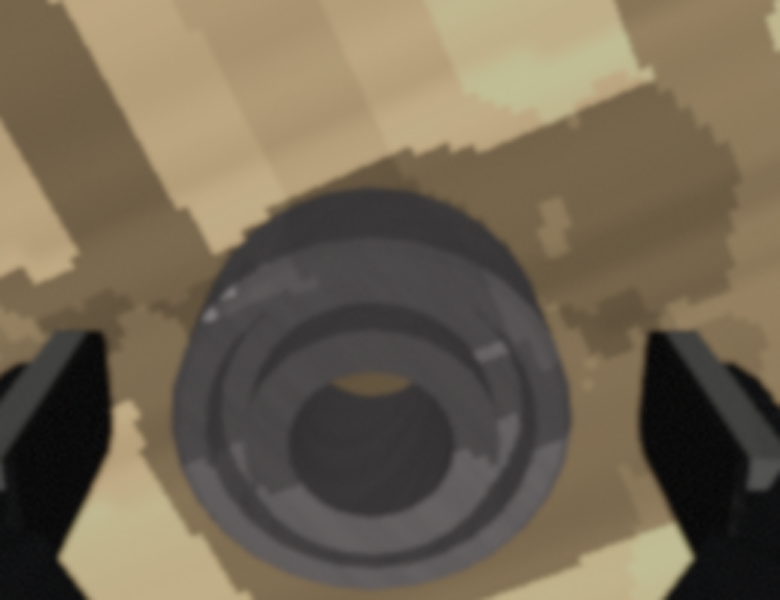

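The crop shows the wheel centred between the fingers: bore at crop (372,444), finger inner edges at 110 and 640. Closing now.

drive_tool(gripper=[255, 255, 255, 255, 255, 255, 255, 255], dp=[[0, 0, 0], [0, 0, 0], [0, 0, 0], [0, 0, 0], [0, 0, 0], [0, 0, 0], [0, 0, 0], [0, 0, 0]], delta_rot=[[0, 0, 0], [0, 0, 0], [0, 0, 0], [0, 0, 0], [0, 0, 0], [0, 0, 0], [0, 0, 0], [0, 0, 0]], force=60)

```text
time_s: 6.28
position: [0.4931, 0.0488, 0.003]
eef_rot: [-1.545, 0.332, -0.335]
contact_force: [-0.7, -0.9, 5.9]
gripper_width: 0.677
```

drive_tool(gripper=[255, 255, 255, 255, 255, 255, 255, 255], dp=[[0, 0, 0], [0, 0, 0], [0, 0, 0], [0, 0, 0], [0, -0.04, 0], [0, -0.08, 0], [0, -0.12, 0], [0, -0.16, 0]], delta_rot=[[0, 0, 0], [0, 0, 0], [0, 0, 0], [0, 0, 0], [0, 0, 0], [0, 0, 0], [0, 0, 0], [0, 0, 0]])

```text
time_s: 6.95
position: [0.4914, 0.049, 0.1621]
eef_rot: [-1.545, 0.336, -0.332]
contact_force: [0.1, -1.0, -3.9]
gripper_width: 0.674
```

drive_tool(gripper=[255, 255, 255, 255, 255, 255, 255, 255], dp=[[0, -0.04, 0], [0, -0.07, 0], [0, -0.07, 0], [0, -0.07, 0], [0, -0.07, 0], [0, -0.07, 0], [0, -0.07, 0], [0, -0.07, 0]], delta_rot=[[0, 0, 0], [0, 0, 0], [0, 0, 0], [0, 0, 0], [0, 0, 0], [0, 0, 0], [0, 0, 0], [0, 0, 0]])

```text
time_s: 7.62
position: [0.4918, 0.0489, 0.2296]
eef_rot: [-1.546, 0.337, -0.331]
contact_force: [-0.2, 0.0, -4.2]
gripper_width: 0.673
```

Run:
```python
from h import *
snap('wrist','w7');go(.5583,-.2077)
a=tcloud('w7');k=a[230:340,270:360].reshape(-1,3);print(np.percentile(k[:,1],[5,25,50,75]))
print('w6 bore',attool('w6',314,288,-.030).round(4))
crop('w7',190,140,450,340,3,'w7c')
```

```text
7.6667 [0.4919 0.0489 0.2301] [ 0.46  0.13 -4.86] 0.669
dp [ 1.664e-01 -1.000e-04 -2.063e-01]
[-0.03194215 -0.03091898 -0.02705282 -0.02245324]
w6 bore [ 0.0009 -0.03   -0.0008]
```

View pics/w7c.png

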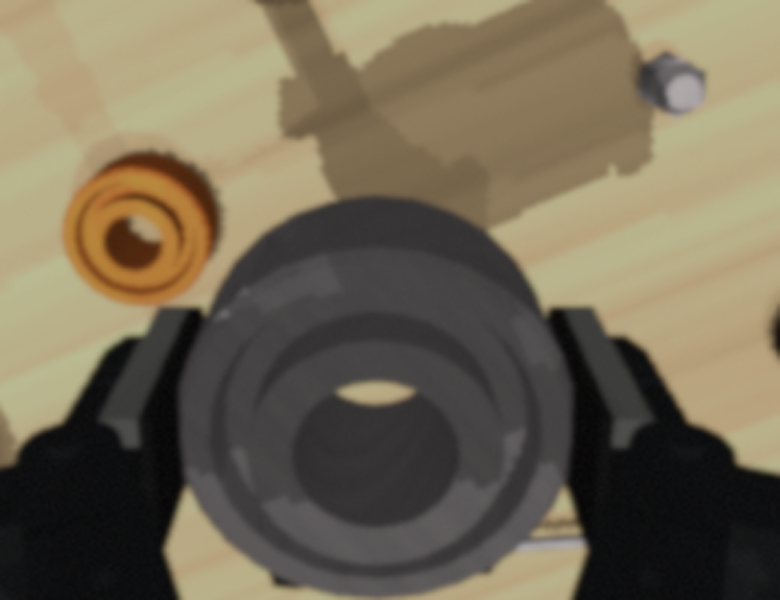

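Run:
```python
from h import *
o=attool('w7',315.7,291,-.031);print(o.round(4))
s=ctrl.state();M=R.from_rotvec([-1.545,.334,-.333]).as_matrix();p=s['position']
t=np.array([.5583,-.2077,0])-M@(o*[1,0,1]);print(t.round(4));go(t[0],t[1],.215)
```

```text
[ 0.0017 -0.031  -0.0001]
[ 0.5568 -0.2069  0.    ]
7.6667 [0.4919 0.0489 0.2301] [ 0.46  0.13 -4.86] 0.669
dp [ 0.1648  0.015  -0.2062]
```

drive_tool(gripper=[255, 255, 255, 255, 255, 255, 255, 255], dp=[[0.02, 0, -0.025], [0.04, 0, -0.05], [0.063, 0, -0.079], [0.086, 0, -0.108], [0.11, 0, -0.138], [0.133, 0, -0.166], [0.152, 0, -0.19], [0.1648, 0, -0.2062]], delta_rot=[[0, 0, 0], [0, 0, 0], [0, 0, 0], [0, 0, 0], [0, 0, 0], [0, 0, 0], [0, 0, 0], [0, 0, 0]])

```text
time_s: 8.33
position: [0.5572, -0.2101, 0.2303]
eef_rot: [-1.545, 0.337, -0.335]
contact_force: [0.1, 0.3, -3.4]
gripper_width: 0.672
```

drive_tool(gripper=[255, 255, 255, 255, 255, 255], dp=[[0, 0, 0], [0, 0, 0], [0, 0, 0], [0, 0, 0], [0, 0, 0], [0, 0, 0]], delta_rot=[[0, 0, 0], [0, 0, 0], [0, 0, 0], [0, 0, 0], [0, 0, 0], [0, 0, 0]])

```text
time_s: 8.83
position: [0.5574, -0.206, 0.232]
eef_rot: [-1.545, 0.332, -0.333]
contact_force: [-0.4, -0.6, -3.9]
gripper_width: 0.67
```

Run:
```python
from h import *
snap('wrist','w8');go(.5568,-.2069,.202)
crop('w8',190,140,450,340,3,'w8c');print(R.from_rotvec(ctrl.state()['eef_rot']).as_matrix().round(4))
```

```text
8.8833 [ 0.5574 -0.2061  0.232 ] [ 0.33 -0.77 -4.69] 0.672
dp [-0.0002  0.03   -0.0009]
[[ 9.112e-01  5.000e-04  4.120e-01]
 [-4.120e-01 -2.000e-04  9.112e-01]
 [ 5.000e-04 -1.000e+00  0.000e+00]]
```

drive_tool(gripper=[255, 255, 255, 255, 255, 255, 255, 255], dp=[[0, 0.015, -0.0009], [0, 0.028, -0.0009], [0, 0.032, -0.0009], [0, 0.034, -0.0009], [0, 0.036, -0.0009], [0, 0.038, -0.0009], [0, 0.04, -0.0009], [0, 0.04, -0.0009]], delta_rot=[[0, 0, 0], [0, 0, 0], [0, 0, 0], [0, 0, 0], [0, 0, 0], [0, 0, 0], [0, 0, 0], [0, 0, 0]])

```text
time_s: 9.55
position: [0.557, -0.2075, 0.1918]
eef_rot: [-1.544, 0.334, -0.334]
contact_force: [-1.3, 0.6, -4.1]
gripper_width: 0.673
```

Run:
```python
from h import *
snap('wrist','w9');go(.5568,-.2069,.148)
crop('w9',190,140,450,340,3,'w9c')
```

```text
9.6 [ 0.557  -0.2075  0.1919] [-1.02  1.38 -4.43] 0.671
dp [-0.0005  0.0439  0.0004]
```

View pics/w9c.png

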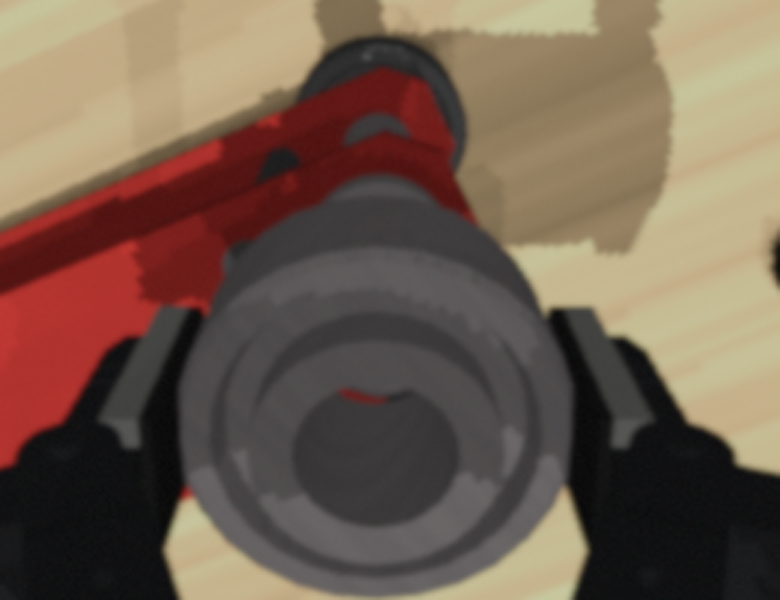

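The wheel's lower face is about 6 mm below the axle tip, and the force is only the wheel's own weight. So the nose looks to be in the bore, and I'll keep going down.

drive_tool(gripper=[255, 255, 255, 255, 255, 255, 255, 255], dp=[[0, 0.003, 0], [0, 0.006, 0], [0, 0.009, 0], [0, 0.012, 0], [0, 0.015, 0], [0, 0.018, 0], [0, 0.02, 0], [0, 0.02, 0]], delta_rot=[[0, 0, 0], [0, 0, 0], [0, 0, 0], [0, 0, 0], [0, 0, 0], [0, 0, 0], [0, 0, 0], [0, 0, 0]])

```text
time_s: 10.27
position: [0.5567, -0.2074, 0.1708]
eef_rot: [-1.544, 0.335, -0.333]
contact_force: [-0.1, 3.5, -4.1]
gripper_width: 0.678
```

drive_tool(gripper=[255, 255, 255, 255, 255, 255, 255, 255], dp=[[0, 0.003, 0.0004], [0, 0.006, 0.0004], [0, 0.009, 0.0004], [0, 0.012, 0.0004], [0, 0.015, 0.0004], [0, 0.017, 0.0004], [0, 0.018, 0.0004], [0, 0.018, 0.0004]], delta_rot=[[0, 0, 0], [0, 0, 0], [0, 0, 0], [0, 0, 0], [0, 0, 0], [0, 0, 0], [0, 0, 0], [0, 0, 0]])

```text
time_s: 10.93
position: [0.557, -0.2073, 0.1531]
eef_rot: [-1.545, 0.334, -0.333]
contact_force: [-1.2, 4.4, -4.6]
gripper_width: 0.672
```

drive_tool(gripper=[255, 255, 255, 255, 255, 255], dp=[[0, 0.001, 0], [0, 0.002, 0], [0, 0.003, 0], [0, 0.0035, 0], [0, 0.0035, 0], [0, 0.0035, 0]], delta_rot=[[0, 0, 0], [0, 0, 0], [0, 0, 0], [0, 0, 0], [0, 0, 0], [0, 0, 0]])

```text
time_s: 11.43
position: [0.5571, -0.2072, 0.1503]
eef_rot: [-1.545, 0.334, -0.334]
contact_force: [-1.7, 5.6, -1.1]
gripper_width: 0.671
```

drive_tool(gripper=[255, 255, 255, 255, 255], dp=[[0, 0.001, 0.0006], [0, 0.0015, 0.0006], [0, 0.0015, 0.0006], [0, 0.0015, 0.0006], [0, 0.0015, 0.0006]], delta_rot=[[0, 0, 0], [0, 0, 0], [0, 0, 0], [0, 0, 0], [0, 0, 0]])

```text
time_s: 11.85
position: [0.5572, -0.2072, 0.149]
eef_rot: [-1.545, 0.334, -0.334]
contact_force: [-4.1, 3.1, 1.2]
gripper_width: 0.674
```

drive_tool(gripper=[0, 0, 0, 0, 0, 0, 0, 0], dp=[[0, 0, 0], [0, 0, 0], [0, 0, 0], [0, 0, 0], [0, 0, 0], [0, 0, 0], [0, 0, 0], [0, 0, 0]], delta_rot=[[0, 0, 0], [0, 0, 0], [0, 0, 0], [0, 0, 0], [0, 0, 0], [0, 0, 0], [0, 0, 0], [0, 0, 0]])

```text
time_s: 12.52
position: [0.5574, -0.2069, 0.1487]
eef_rot: [-1.545, 0.334, -0.334]
contact_force: [0.2, 0.2, 0.6]
gripper_width: 0.998
```

drive_tool(gripper=[0, 0, 0, 0, 0, 0, 0, 0], dp=[[0, -0.02, 0], [0, -0.05, 0], [0, -0.085, 0], [0, -0.12, 0], [0, -0.12, 0], [0, -0.12, 0], [0, -0.12, 0], [0, -0.12, 0]], delta_rot=[[0, 0, 0], [0, 0, 0], [0, 0, 0], [0, 0, 0], [0, 0, 0], [0, 0, 0], [0, 0, 0], [0, 0, 0]])

```text
time_s: 13.18
position: [0.557, -0.2067, 0.2667]
eef_rot: [-1.544, 0.336, -0.332]
contact_force: [-0.2, -0.8, -0.4]
gripper_width: 1.0
```

Run:
```python
from h import *
snap('wrist','w10');go(.5568,-.2069,.27)
crop('w10',240,160,380,270,5,'w10c')
P,C,D=cloud('w10');S=np.s_[140:300,230:400];q=P[S].reshape(-1,3);T=tcloud('w10')[S].reshape(-1,3)
for lo,hi in((.172,.1775),(.1775,.184),(.184,.190),(.192,.199)):
    m=(q[:,2]>lo)&(q[:,2]<hi)
    if m.sum()>5: k=q[m];print(lo,len(k),np.median(k[:,2]).round(4),cv2.minEnclosingCircle((k[:,:2]*1000).astype(np.float32)))
```

```text
13.2333 [ 0.5569 -0.2066  0.2665] [0.17 0.44 0.07] 0.999
dp [-0.     -0.0035 -0.0003]
0.172 1815 0.1759 ((558.3929443359375, -208.42330932617188), 30.151939392089844)
0.1775 995 0.1803 ((558.330322265625, -208.2898712158203), 28.243379592895508)
0.184 37 0.1878 ((554.7610473632812, -206.67068481445312), 10.234477043151855)
0.192 489 0.1949 ((557.3694458007812, -207.28050231933594), 10.229101181030273)
```

View pics/w10c.png

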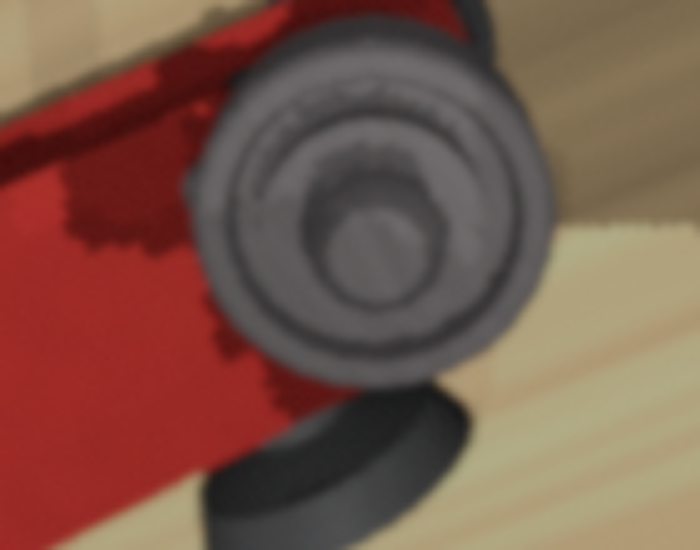

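Rim top is at 0.1759 and hub top at 0.1803, so the wheel is seated on the shoulder. Next is the clip.

drive_tool(gripper=[0, 0, 0, 0, 0, 0, 0, 0], dp=[[-0.015, 0, 0.025], [-0.035, 0, 0.057], [-0.055, 0, 0.09], [-0.075, 0, 0.123], [-0.095, 0, 0.157], [-0.115, 0, 0.19], [-0.135, 0, 0.223], [-0.155, 0, 0.256]], delta_rot=[[0, -6.6, 0], [0, -13.2, 0], [0, -19.8, 0], [0, -26.4, 0], [0, -33, 0], [0, -39.6, 0], [0, -46.2, 0], [0, -52.6, 0]])

```text
time_s: 13.9
position: [0.5209, 0.092, 0.2671]
eef_rot: [-1.535, -0.388, 0.392]
contact_force: [-0.1, -0.4, -0.1]
gripper_width: 1.001
```

Run:
```python
from h import *
go(.4993,.2698,.11);print(R.from_rotvec(ctrl.state()['eef_rot']).as_matrix().round(4))
print('axle',ray('w10',315.2,211.4,.1949).round(4))
```

```text
13.9 [0.5209 0.092  0.2671] [-0.09 -0.36 -0.08] 1.001
dp [0.0662 0.1571 0.1664]
[[ 8.786e-01 -2.200e-03 -4.775e-01]
 [ 4.775e-01 -3.000e-04  8.786e-01]
 [-2.100e-03 -1.000e+00  8.000e-04]]
axle [ 0.5586 -0.2074  0.1949]
```

drive_tool(gripper=[0, 0, 0, 0, 0, 0, 0, 0], dp=[[0.012, 0.02, 0.03], [0.026, 0.045, 0.06], [0.04, 0.075, 0.09], [0.052, 0.105, 0.12], [0.06, 0.135, 0.15], [0.066, 0.157, 0.166], [0.066, 0.157, 0.166], [0.066, 0.157, 0.166]], delta_rot=[[0, 0, 0], [0, 0, 0], [0, 0, 0], [0, 0, 0], [0, 0, 0], [0, 0, 0], [0, 0, 0], [0, 0, 0]])

```text
time_s: 14.57
position: [0.4994, 0.2679, 0.1078]
eef_rot: [-1.537, -0.382, 0.393]
contact_force: [0.3, -0.7, 0.5]
gripper_width: 1.005
```

drive_tool(gripper=[0, 0, 0, 0, 0], dp=[[0, 0, 0], [0, 0, 0], [0, 0, 0], [0, 0, 0], [0, 0, 0]], delta_rot=[[0, 0, 0], [0, 0, 0], [0, 0, 0], [0, 0, 0], [0, 0, 0]])

```text
time_s: 14.98
position: [0.5023, 0.2673, 0.1128]
eef_rot: [-1.536, -0.386, 0.384]
contact_force: [0.1, -0.7, -0.2]
gripper_width: 1.0
```

Run:
```python
from h import *
snap('wrist','w11');go(.4993,.2698,.001)
n,r,b,q=clipfit('w11',(265,130,375,270));print(n,r,b.round(1));h=q[q[:,2]>.009];print('lip',len(h),h.mean(0).round(4))
c=np.array(r[0])/1000;
for yaw in(27.95,28.5,29.5): d=np.array([np.cos(np.radians(yaw)),np.sin(np.radians(yaw))]);print('back',c-d*.01125)
s=ctrl.state();M=R.from_rotvec(s['eef_rot']).as_matrix();print('tool yaw',np.degrees(np.arctan2(M[1,0],M[0,0])))
```

```text
15.0333 [0.5022 0.2674 0.1125] [0.72 0.44 0.51] 1.005
dp [-0.0015  0.1115  0.0035]
1202 ((509.5440368652344, 274.6976623535156), (36.919593811035156, 39.87773513793945), 27.18358039855957) [[484.  284. ]
 [502.2 248.5]
 [535.1 265.4]
 [516.9 300.9]]
lip 217 [0.494  0.2678 0.0127]
back [0.49960627 0.26942478]
back [0.49965734 0.26932963]
back [0.49975254 0.2691579 ]
tool yaw 28.14922742467947
```

drive_tool(gripper=[0, 0, 0, 0, 0, 0, 0, 0], dp=[[-0.0025, 0.03, 0.0033], [-0.0025, 0.06, 0.0033], [-0.0025, 0.09, 0.0033], [-0.0025, 0.105, 0.0033], [-0.0025, 0.1125, 0.0033], [-0.0025, 0.1125, 0.0033], [-0.0025, 0.1125, 0.0033], [-0.0025, 0.1125, 0.0033]], delta_rot=[[0, 0, 0], [0, 0, 0], [0, 0, 0], [0, 0, 0], [0, 0, 0], [0, 0, 0], [0, 0, 0], [0, 0, 0]])

```text
time_s: 15.7
position: [0.4991, 0.27, 0.0013]
eef_rot: [-1.536, -0.388, 0.383]
contact_force: [0.4, 0.1, 0.1]
gripper_width: 0.999
```

Run:
```python
from h import *
go(.4983,.2689,.0)
snap('wrist','w12')
```

```text
15.7 [0.4991 0.27   0.0013] [0.44 0.06 0.07] 0.999
dp [-0.0012  0.0013 -0.0006]
```

drive_tool(gripper=[0, 0, 255, 255, 255, 255, 255, 255], dp=[[-0.001, 0.001, -0.0004], [-0.001, 0.001, -0.0004], [-0.001, 0.001, -0.0004], [-0.001, 0.001, -0.0004], [-0.001, 0.001, -0.0004], [-0.001, 0.001, -0.0004], [-0.001, 0.001, -0.0004], [-0.001, 0.001, -0.0004]], delta_rot=[[0, 0, 0], [0, 0, 0], [0, 0, 0], [0, 0, 0], [0, 0, 0], [0, 0, 0], [0, 0, 0], [0, 0, 0]], force=60)

```text
time_s: 16.42
position: [0.4976, 0.269, -0.0011]
eef_rot: [-1.536, -0.387, 0.385]
contact_force: [-0.4, -1.2, 4.5]
gripper_width: 0.439
```

drive_tool(gripper=[255, 255, 255, 255, 255, 255], dp=[[0, 0, 0], [0, 0, 0], [0, 0, 0], [0, 0, 0], [0, 0, 0], [0, 0, 0]], delta_rot=[[0, 0, 0], [0, 0, 0], [0, 0, 0], [0, 0, 0], [0, 0, 0], [0, 0, 0]])

```text
time_s: 16.92
position: [0.4977, 0.269, -0.001]
eef_rot: [-1.536, -0.387, 0.385]
contact_force: [-0.2, 0.4, 6.3]
gripper_width: 0.438
```

drive_tool(gripper=[255, 255, 255, 255, 255, 255, 255, 255], dp=[[0, -0.015, 0], [0, -0.045, 0], [0, -0.08, 0], [0, -0.12, 0], [0, -0.16, 0], [0, -0.2, 0], [0, -0.23, 0], [0, -0.25, 0]], delta_rot=[[0, 0, 0], [0, 0, 0], [0, 0, 0], [0, 0, 0], [0, 0, 0], [0, 0, 0], [0, 0, 0], [0, 0, 0]])

```text
time_s: 17.58
position: [0.4976, 0.2689, 0.2521]
eef_rot: [-1.535, -0.389, 0.383]
contact_force: [0.7, 0.6, -0.7]
gripper_width: 0.438
```

Run:
```python
from h import *
snap('wrist','w13');go(.51,-.17,.25)
crop('w13',230,180,400,320,4,'w13c')
```

```text
17.6333 [0.4983 0.2692 0.2555] [-0.55 -0.12  3.01] 0.437
dp [-0.1973  0.004  -0.3926]
```

View pics/w13c.png

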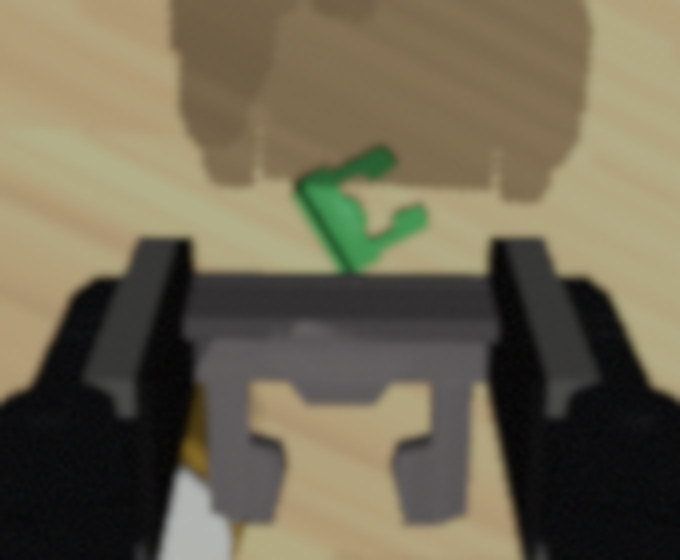

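Run:
```python
from h import *
for n,(x,y,t) in dict(tipL=(245,523,-.005),tipR=(437,523,-.005),tipouterL=(212,515,-.005),tipouterR=(470,515,-.005),throL=(285,463,-.005),throR=(392,463,-.005),plateL=(205,345,-.005),plateR=(490,345,-.005),lipL=(187,275,-.014),lipR=(497,275,-.014),frontL=(197,380,-.005),frontR=(480,380,-.005)).items(): print(n,attool('w13',230+x/4,180+y/4,t).round(4))
T=tcloud('w13');k=T[245:312,280:350].reshape(-1,3);k=k[(k[:,1]<.01)&(k[:,1]>-.03)];print(len(k),k.min(0),k.max(0));
for u,v in((230+60,180+123),(230+107,180+123),(310,272)):print(T[v-1:v+2,u-1:u+2].reshape(-1,3).mean(0).round(4))
```

```text
tipL [ 0.0317 -0.005  -0.0132]
tipR [ 0.0317 -0.005   0.0128]
tipouterL [ 0.0304 -0.005  -0.0176]
tipouterR [ 0.0304 -0.005   0.0172]
throL [ 0.0223 -0.005  -0.0076]
throR [ 0.0223 -0.005   0.0066]
plateL [ 0.0046 -0.005  -0.0177]
plateR [ 0.0046 -0.005   0.019 ]
lipL [-0.0098 -0.014  -0.0184]
lipR [-0.0098 -0.014   0.0182]
frontL [ 0.0097 -0.005  -0.0189]
frontR [ 0.0098 -0.005   0.0179]
3174 [-0.00509838 -0.0158287  -0.01851429] [ 0.03284901 -0.00027875  0.01735679]
[ 0.0265 -0.0054 -0.0137]
[ 0.0265 -0.0054  0.0115]
[ 0.0077 -0.0054 -0.0029]
```

The clip is held square between the pads, lip up (crop: lip x 183–500, arm tips at y 523). Carrying it to the axle.

drive_tool(gripper=[255, 255, 255, 255, 255, 255, 255, 255], dp=[[-0.01, 0, -0.02], [-0.025, 0, -0.05], [-0.042, 0, -0.085], [-0.059, 0, -0.119], [-0.076, 0, -0.153], [-0.093, 0, -0.187], [-0.11, 0, -0.221], [-0.127, 0, -0.255]], delta_rot=[[0, 6.6, 0], [0, 13.2, 0], [0, 19.8, 0], [0, 26.4, 0], [0, 33, 0], [0, 39.6, 0], [0, 46.2, 0], [0, 52.6, 0]])

```text
time_s: 18.3
position: [0.5052, -0.0178, 0.2469]
eef_rot: [-1.544, 0.339, -0.337]
contact_force: [1.0, 0.4, 0.2]
gripper_width: 0.434
```

Run:
```python
from h import *
go(.512,-.1865,.25)
```

```text
18.3 [ 0.5052 -0.0178  0.2469] [1.03 0.4  0.19] 0.434
dp [ 0.0767 -0.0031 -0.1504]
```

drive_tool(gripper=[255, 255, 255, 255, 255, 255, 255, 255], dp=[[0.015, 0, -0.03], [0.03, 0, -0.06], [0.046, 0, -0.09], [0.06, 0, -0.118], [0.072, 0, -0.14], [0.0767, 0, -0.1504], [0.0767, 0, -0.1504], [0.0767, 0, -0.1504]], delta_rot=[[0, 0, 0], [0, 0, 0], [0, 0, 0], [0, 0, 0], [0, 0, 0], [0, 0, 0], [0, 0, 0], [0, 0, 0]])

```text
time_s: 18.97
position: [0.5133, -0.1844, 0.2472]
eef_rot: [-1.544, 0.336, -0.333]
contact_force: [-1.5, 0.7, -0.2]
gripper_width: 0.439
```

drive_tool(gripper=[255, 255, 255, 255], dp=[[0, 0, 0], [0, 0, 0], [0, 0, 0], [0, 0, 0]], delta_rot=[[0, 0, 0], [0, 0, 0], [0, 0, 0], [0, 0, 0]])

```text
time_s: 19.3
position: [0.5137, -0.1837, 0.2484]
eef_rot: [-1.545, 0.332, -0.333]
contact_force: [-0.7, 1.2, -0.5]
gripper_width: 0.438
```

Run:
```python
from h import *
s=ctrl.state();M=R.from_rotvec(s['eef_rot']).as_matrix();print(M.round(4))
A=np.array([.5585,-.2078,0]);t=A-M@np.array([.0509,0,-.0003]);go(t[0],t[1],.1915)
```

```text
[[ 9.113e-01  4.000e-04  4.116e-01]
 [-4.116e-01 -1.000e-04  9.113e-01]
 [ 4.000e-04 -1.000e+00  1.000e-04]]
19.3 [ 0.5137 -0.1837  0.2484] [-0.68  1.2  -0.51] 0.438
dp [-0.0001  0.0569 -0.0032]
```

drive_tool(gripper=[255, 255, 255, 255, 255, 255, 255, 255], dp=[[0, 0.02, -0.0032], [0, 0.04, -0.0032], [0, 0.055, -0.0032], [0, 0.0635, -0.0032], [0, 0.0635, -0.0032], [0, 0.0635, -0.0032], [0, 0.0635, -0.0032], [0, 0.0635, -0.0032]], delta_rot=[[0, 0, 0], [0, 0, 0], [0, 0, 0], [0, 0, 0], [0, 0, 0], [0, 0, 0], [0, 0, 0], [0, 0, 0]])

```text
time_s: 19.97
position: [0.5127, -0.1877, 0.1863]
eef_rot: [-1.545, 0.332, -0.336]
contact_force: [0.2, -0.8, -0.5]
gripper_width: 0.438
```

Run:
```python
from h import *
snap('wrist','w14');
s=ctrl.state();M=R.from_rotvec(s['eef_rot']).as_matrix()
A=np.array([.5585,-.2078,0]);t=A-M@np.array([.0509,0,-.0003]);go(t[0],t[1],.1793)
crop('w14',230,220,400,360,4,'w14c')
T=tcloud('w14');k=T[230:400,230:400].reshape(-1,3)
for lo,hi in((-.013,-.008),(-.0075,-.002),(-.0005,.0055),(.006,.012)):
    m=k[(k[:,1]>lo)&(k[:,1]<hi)&(k[:,0]>.015)&(abs(k[:,2])<.031)];print(lo,len(m),np.median(m,0).round(4),m.min(0).round(4),m.max(0).round(4)) if len(m)>9 else 0
```

```text
20.0167 [ 0.5127 -0.1878  0.1861] [-0.38  0.85  0.76] 0.436
dp [-0.0009  0.0068  0.001 ]
-0.013 407 [ 0.0466 -0.0088  0.0002] [ 0.04   -0.0106 -0.008 ] [ 0.0524 -0.008   0.0085]
-0.0075 1351 [ 0.027  -0.0053  0.0008] [ 0.015  -0.0075 -0.0183] [ 0.0543 -0.002   0.0167]
-0.0005 252 [0.0415 0.0051 0.0008] [ 0.0316 -0.0005 -0.0181] [0.0625 0.0055 0.0181]
0.006 1984 [ 0.0425  0.0097 -0.0021] [ 0.0205  0.006  -0.0292] [0.0678 0.012  0.0299]
```

View pics/w14c.png

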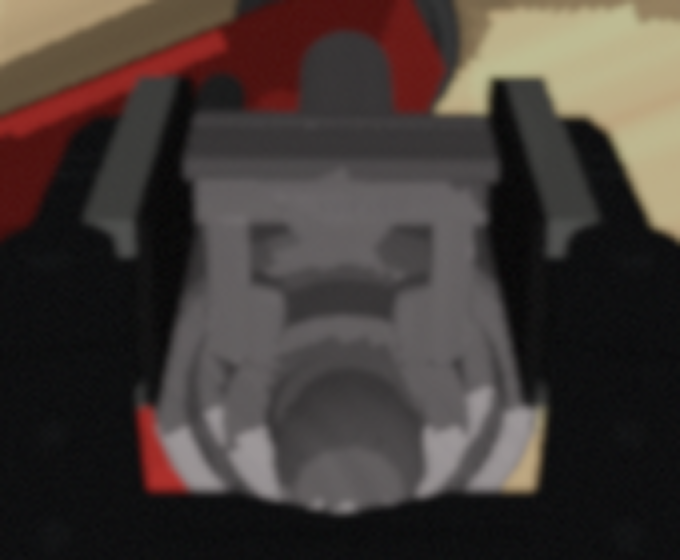

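The clip's centre line is at crop x≈340 and the axle's at ≈350, about 1 mm off. The depth data and pose give the same, so I'll shift +1 mm and lower to groove level.

drive_tool(gripper=[255, 255, 255, 255, 255, 255, 255, 255], dp=[[0, 0.002, 0.001], [0, 0.004, 0.001], [0, 0.006, 0.001], [0, 0.0067, 0.001], [0, 0.0067, 0.001], [0, 0.0067, 0.001], [0, 0.0067, 0.001], [0, 0.0067, 0.001]], delta_rot=[[0, 0, 0], [0, 0, 0], [0, 0, 0], [0, 0, 0], [0, 0, 0], [0, 0, 0], [0, 0, 0], [0, 0, 0]])

```text
time_s: 20.68
position: [0.5126, -0.1867, 0.178]
eef_rot: [-1.545, 0.334, -0.334]
contact_force: [0.2, 0.2, -0.2]
gripper_width: 0.44
```

Run:
```python
from h import *
snap('wrist','w15');s=ctrl.state();M=R.from_rotvec(s['eef_rot']).as_matrix()
A=np.array([.5585,-.2078,0]);t=A-M@np.array([.0209,0,-.0003]);go(t[0],t[1],.1793);print(M.round(4))
T=tcloud('w15');k=T[230:400,230:400].reshape(-1,3)
for lo,hi in((-.020,-.0125),(-.0075,-.004),(-.0025,.001)):
    m=k[(k[:,1]>lo)&(k[:,1]<hi)&(k[:,0]>.02)&(abs(k[:,2])<.031)];print(lo,len(m),np.median(m,0).round(4),m.min(0).round(4),m.max(0).round(4)) if len(m)>9 else 0
```

```text
20.7333 [ 0.5126 -0.1867  0.1781] [ 0.45  0.25 -1.72] 0.437
dp [ 0.0296 -0.0012  0.    ]
[[ 9.107e-01  2.000e-04  4.130e-01]
 [-4.130e-01 -0.000e+00  9.107e-01]
 [ 2.000e-04 -1.000e+00  0.000e+00]]
-0.02 393 [ 0.0422 -0.0147 -0.0003] [ 0.0384 -0.0185 -0.0099] [ 0.0463 -0.0125  0.0098]
-0.0075 677 [ 0.0255 -0.0053  0.0014] [ 0.02   -0.0075 -0.0181] [ 0.0438 -0.004   0.0167]
-0.0025 1063 [ 0.0411 -0.0019 -0.002 ] [ 0.0202 -0.0025 -0.029 ] [0.0569 0.001  0.0272]
```

drive_tool(gripper=[255, 255, 255, 255, 255, 255], dp=[[0, -0.0014, 0], [0, -0.0014, 0], [0, -0.0014, 0], [0, -0.0014, 0], [0, -0.0014, 0], [0, -0.0014, 0]], delta_rot=[[0, 0, 0], [0, 0, 0], [0, 0, 0], [0, 0, 0], [0, 0, 0], [0, 0, 0]])

```text
time_s: 21.23
position: [0.5126, -0.1867, 0.1793]
eef_rot: [-1.545, 0.334, -0.334]
contact_force: [0.6, 0.3, -0.8]
gripper_width: 0.442
```

Run:
```python
from h import *
snap('wrist','w16');go(.5394,-.199,.1795)
P,C,D=cloud('w16');T=tcloud('w16')
S=np.s_[245:345,255:375];z=P[S][...,2].ravel();t=T[S].reshape(-1,3)
hist,e=np.histogram(z,bins=np.arange(.172,.200,.001));print([(round(a,4),int(b)) for a,b in zip(e,hist) if b])
m=(t[:,0]>.02)&(t[:,0]<.031)&(abs(t[:,2])>.010)&(abs(t[:,2])<.017);h=np.histogram(z[m],bins=np.arange(.17,.19,.001));print('arms',[(round(a,4),int(b)) for a,b in zip(h[1],h[0]) if b])
```

```text
21.2833 [ 0.5126 -0.1867  0.1793] [ 0.38  0.2  -0.29] 0.44
dp [ 0.0295 -0.0002 -0.0001]
[(np.float64(0.172), 224), (np.float64(0.173), 146), (np.float64(0.174), 175), (np.float64(0.175), 430), (np.float64(0.176), 589), (np.float64(0.177), 146), (np.float64(0.178), 71), (np.float64(0.179), 342), (np.float64(0.18), 837), (np.float64(0.181), 253), (np.float64(0.182), 116), (np.float64(0.183), 334), (np.float64(0.184), 1223), (np.float64(0.185), 608), (np.float64(0.186), 157), (np.float64(0.187), 128), (np.float64(0.188), 158), (np.float64(0.189), 161), (np.float64(0.19), 155), (np.float64(0.191), 219), (np.float64(0.192), 271), (np.float64(0.193), 424), (np.float64(0.194), 221), (np.float64(0.195), 89), (np.float64(0.196), 66), (np.float64(0.197), 60), (np.float64(0.198), 57), (np.float64(0.199), 64)]
arms [(np.float64(0.17), 12), (np.float64(0.171), 12), (np.float64(0.172), 9), (np.float64(0.173), 8), (np.float64(0.174), 4), (np.float64(0.175), 7), (np.float64(0.176), 1), (np.float64(0.182), 1), (np.float64(0.183), 48), (np.float64(0.184), 273), (np.float64(0.185), 101), (np.float64(0.186), 6)]
```

drive_tool(gripper=[255, 255, 255, 255, 255, 255, 255, 255], dp=[[0.004, 0, 0], [0.008, 0, 0], [0.012, 0, 0], [0.015, 0, 0], [0.0175, 0, 0], [0.019, 0, 0], [0.019, 0, 0], [0.019, 0, 0]], delta_rot=[[0, 0, 0], [0, 0, 0], [0, 0, 0], [0, 0, 0], [0, 0, 0], [0, 0, 0], [0, 0, 0], [0, 0, 0]], force=60)

```text
time_s: 21.95
position: [0.5301, -0.1944, 0.1792]
eef_rot: [-1.545, 0.334, -0.334]
contact_force: [0.7, 1.4, -1.0]
gripper_width: 0.44
```

```bash
cat >> h.py <<'E'
def feel():
    s=ctrl.state();M=R.from_rotvec(s['eef_rot']).as_matrix();go(.5394,-.199,.1795);print('F tool',(M.T@s['contact_force']).round(2),'torque',(M.T@s['torque']).round(2))
E
python3 -c "
from h import *
feel()"
```

```text
21.95 [ 0.5301 -0.1944  0.1792] [ 0.68  1.41 -1.03] 0.44
dp [ 0.0103 -0.0003 -0.0004]
F tool [0.04 1.03 1.56] torque [ 0.29 -0.09 -0.02]
```

drive_tool(gripper=[255, 255, 255, 255, 255, 255, 255], dp=[[0.001, 0, 0], [0.002, 0, 0], [0.003, 0, 0], [0.004, 0, 0], [0.0045, 0, 0], [0.0045, 0, 0], [0.0045, 0, 0]], delta_rot=[[0, 0, 0], [0, 0, 0], [0, 0, 0], [0, 0, 0], [0, 0, 0], [0, 0, 0], [0, 0, 0]])

```text
time_s: 22.53
position: [0.5328, -0.1955, 0.179]
eef_rot: [-1.544, 0.337, -0.331]
contact_force: [-5.5, 5.3, -0.2]
gripper_width: 0.436
```

```bash
python3 -c "
from h import *
feel()"
```

```text
22.5333 [ 0.5328 -0.1955  0.179 ] [-5.53  5.34 -0.22] 0.436
dp [ 0.0075 -0.0005 -0.0004]
F tool [-7.24  0.24  2.58] torque [ 0.4  -0.05  1.22]
```

drive_tool(gripper=[255, 255, 255, 255, 255, 255], dp=[[0.0007, 0, 0.0002], [0.0014, 0, 0.0004], [0.002, 0, 0.0005], [0.0025, 0, 0.0005], [0.0025, 0, 0.0005], [0.0025, 0, 0.0005]], delta_rot=[[0, 0, 0], [0, 0, 0], [0, 0, 0], [0, 0, 0], [0, 0, 0], [0, 0, 0]])

```text
time_s: 23.03
position: [0.5344, -0.1961, 0.179]
eef_rot: [-1.544, 0.339, -0.329]
contact_force: [-8.2, 5.7, 1.8]
gripper_width: 0.44
```

```bash
python3 -c "
from h import *
feel()"
```

```text
23.0333 [ 0.5344 -0.1961  0.179 ] [-8.2   5.65  1.83] 0.44
dp [ 0.0058 -0.0005 -0.0006]
F tool [-9.81 -1.77  1.76] torque [ 0.21 -0.05  1.87]
```

drive_tool(gripper=[255, 255, 255, 255, 255, 255], dp=[[0.001, 0, 0.0001], [0.002, 0, 0.0002], [0.003, 0, 0.0002], [0.003, 0, 0.0002], [0.003, 0, 0.0002], [0.003, 0, 0.0002]], delta_rot=[[0, 0, 0], [0, 0, 0], [0, 0, 0], [0, 0, 0], [0, 0, 0], [0, 0, 0]])

```text
time_s: 23.53
position: [0.5387, -0.198, 0.1794]
eef_rot: [-1.545, 0.335, -0.333]
contact_force: [-5.0, 2.1, 0.6]
gripper_width: 0.438
```

```bash
python3 -c "
from h import *
feel()"
```

```text
23.5333 [ 0.5387 -0.198   0.1794] [-4.99  2.09  0.58] 0.438
dp [ 0.001  -0.0001 -0.0006]
F tool [-5.41 -0.57 -0.15] torque [ 0.07 -0.05  0.78]
```

It has clicked: it advanced about 4.7 mm while the force eased. Now a firm push to find the stop.

drive_tool(gripper=[255, 255, 255, 255, 255, 255], dp=[[0.001, 0, 0], [0.002, 0, 0], [0.003, 0, 0], [0.003, 0, 0], [0.003, 0, 0], [0.003, 0, 0]], delta_rot=[[0, 0, 0], [0, 0, 0], [0, 0, 0], [0, 0, 0], [0, 0, 0], [0, 0, 0]])

```text
time_s: 24.03
position: [0.5395, -0.1983, 0.1792]
eef_rot: [-1.544, 0.339, -0.329]
contact_force: [-13.2, 6.5, 3.8]
gripper_width: 0.441
```

```bash
python3 -c "
from h import *
feel()"
```

```text
24.0333 [ 0.5395 -0.1983  0.1792] [-13.24   6.47   3.84] 0.441
dp [ 0.0002 -0.0003 -0.0006]
F tool [-14.75  -3.74   0.42] torque [ 0.09 -0.04  2.44]
```

drive_tool(gripper=[255, 255, 255, 255, 255, 255], dp=[[0.001, 0, 0], [0.002, 0, 0], [0.003, 0, 0], [0.0035, 0, 0], [0.0035, 0, 0], [0.0035, 0, 0]], delta_rot=[[0, 0, 0], [0, 0, 0], [0, 0, 0], [0, 0, 0], [0, 0, 0], [0, 0, 0]])

```text
time_s: 24.53
position: [0.54, -0.1986, 0.179]
eef_rot: [-1.543, 0.345, -0.323]
contact_force: [-25.1, 11.1, 10.1]
gripper_width: 0.438
```

```bash
python3 -c "
from h import *
feel()"
```

```text
24.5333 [ 0.54   -0.1986  0.179 ] [-25.08  11.08  10.13] 0.438
dp [-0.0004 -0.0005 -0.0006]
F tool [-27.56  -9.74  -0.28] torque [-0.02  0.03  4.62]
```

At 27.6 N it stops dead, within 0.5 mm of the predicted seat. I'll take the pressure off and open.

drive_tool(gripper=[255, 255, 255, 255, 255, 255], dp=[[-0.002, 0, 0], [-0.004, 0, 0], [-0.0055, 0, 0], [-0.0055, 0, 0], [-0.0055, 0, 0], [-0.0055, 0, 0]], delta_rot=[[0, 0, 0], [0, 0, 0], [0, 0, 0], [0, 0, 0], [0, 0, 0], [0, 0, 0]])

```text
time_s: 25.03
position: [0.5392, -0.1982, 0.1793]
eef_rot: [-1.545, 0.336, -0.332]
contact_force: [-6.3, 3.9, 1.5]
gripper_width: 0.439
```

drive_tool(gripper=[0, 0, 0, 0, 0, 0, 0, 0], dp=[[0, 0, 0], [0, 0, 0], [0, 0, 0], [0, 0, 0], [0, 0, 0], [0, 0, 0], [0, 0, 0], [0, 0, 0]], delta_rot=[[0, 0, 0], [0, 0, 0], [0, 0, 0], [0, 0, 0], [0, 0, 0], [0, 0, 0], [0, 0, 0], [0, 0, 0]])

```text
time_s: 25.7
position: [0.5403, -0.1985, 0.1793]
eef_rot: [-1.545, 0.334, -0.334]
contact_force: [-0.4, 0.4, -0.7]
gripper_width: 0.999
```

drive_tool(gripper=[0, 0, 0, 0, 0, 0, 0, 0], dp=[[0, -0.01, 0], [0, -0.03, 0], [0, -0.06, 0], [0, -0.09, 0], [0, -0.09, 0], [0, -0.09, 0], [0, -0.09, 0], [0, -0.09, 0]], delta_rot=[[0, 0, 0], [0, 0, 0], [0, 0, 0], [0, 0, 0], [0, 0, 0], [0, 0, 0], [0, 0, 0], [0, 0, 0]])

```text
time_s: 26.37
position: [0.5399, -0.1983, 0.268]
eef_rot: [-1.544, 0.336, -0.332]
contact_force: [-0.4, -0.2, -0.5]
gripper_width: 0.998
```

Run:
```python
from h import *
snap('wrist','w17');feel()
P,C,D=cloud('w17');S=np.s_[130:300,230:400];q=P[S].reshape(-1,3);q=q[np.hypot(q[:,0]-.5585,q[:,1]+.2078)<.04]
A=np.array([.5585,-.2078]);d=np.array([.9107,-.413]);n=np.array([.413,.9107])
l=(q[:,:2]-A)@np.c_[d,n]*1000;z=q[:,2]
h=np.histogram(z,bins=np.arange(.17,.2,.001));print([(round(float(a),3),int(b)) for a,b in zip(h[1],h[0]) if b])
for nm,m in dict(lip=(z>.189)&(z<.197)&(l[:,0]<-15),plate=(z>.1825)&(z<.187)&(l[:,0]<-12),plane=(z>.1825)&(z<.1865),nose=(z>.1925)&(l[:,0]>-12),rim=(z>.174)&(z<.178)).items(): print(nm,m.sum(),l[m].min(0).round(1),l[m].max(0).round(1),np.median(z[m]).round(4))
m=(z>.1828)&(z<.1868)&(np.hypot(*l.T)>11.5);k=q[m];a=np.linalg.lstsq(np.c_[l[m],np.ones(m.sum())],z[m]*1000,rcond=None)[0];print('clip plane slope',a.round(4))
```

```text
26.4167 [ 0.5398 -0.1983  0.2677] [ 0.11 -0.75 -0.9 ] 1.003
dp [ 0.0001  0.0882 -0.0008]
F tool [ 0.41  0.9  -0.63] torque [-0.04 -0.02  0.  ]
[(0.17, 60), (0.171, 142), (0.172, 106), (0.173, 108), (0.174, 134), (0.175, 392), (0.176, 476), (0.177, 120), (0.178, 5), (0.179, 70), (0.18, 139), (0.181, 51), (0.182, 34), (0.183, 131), (0.184, 490), (0.185, 317), (0.186, 67), (0.187, 31), (0.188, 29), (0.189, 34), (0.19, 56), (0.191, 81), (0.192, 96), (0.193, 153), (0.194, 217), (0.195, 171), (0.196, 35)]
lip 290 [-26.4 -19.2] [-23.   20.1] 0.1936
plate 565 [-26.6 -19.7] [-12.   20.1] 0.1849
plane 990 [-26.6 -19.7] [10.8 20.1] 0.1847
nose 416 [-11.6 -10.2] [7.9 9.5] 0.1949
rim 1122 [-29.8 -30.4] [29.6 29.6] 0.1761
clip plane slope [-2.110000e-02 -6.000000e-03  1.845533e+02]
```

Run:
```python
from h import *
snap('top','top1');a=cv2.imread('pics/top0.png').astype(int);b=cv2.imread('pics/top1.png').astype(int)
for n,(u,v) in dict(lug=(281,212),washer=(290,286),socket=(320,283),castor=(272,159),tin=(226,146),can=(302,105),driver=(362,150),spanner=(388,282),orange=(373,227),green=(218,197),oldclip=(236,226)).items(): print(n,abs(a-b)[v-12:v+12,u-12:u+12].mean().round(1),end='; ')
s=ctrl.state();print(s['time_s'],s['contact_force']);print(ctrl.sign_off())
```

```text
lug 7.7; washer 8.3; socket 7.2; castor 5.1; tin 8.5; can 5.0; driver 5.0; spanner 38.6; orange 9.9; green 7.1; oldclip 10.7; 26.4667 [-0.63181923  0.06738959  0.47425793]
the job is handed in; nothing more can be done
None
```

The wheel is on the bare axle against the shoulder, and the clip is home in the groove. I let go of both, backed the gripper off and handed the job in at 26.5 s; sign-off gives no verdict.

**Wheel:** After release the rim top measured 0.1759–0.1761 m (0.176 expected) and the hub face 0.1803 m (0.180 expected). Both fit a seated wheel.

**Clip push:** The force climbed to about 10 N, eased to 5 N as it clicked in, and then hit a firm stop. I read 27.6 N along the push (29 N in total) and backed off.

**Clip after release:**
- Along the push it spans −26.4 to +10.8 mm about the axle line, against −26 to +10.5 mm expected.
- Sideways it is within about 0.3 mm of the axle line.
- Its underside is about 0.9 mm above the groove's lower flank, and its tilt is about 0.02 rad.
- The gripper was clear above it, with only sensor-noise forces.

**Disagreements:**
- Near and far camera views put the axle 1–2 mm apart along the push, so I relied on feel for the final push.
- In the last before-and-after comparison of top views, the ring spanner's spot changed strongly (38.6, against 5–10 for the other bystanders). The likely cause is the arm covering it, because the gripper never went low near it. I did not check that separately.

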